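Heft the mandrel tubes and lay the full one in the V rests

TASK

One of the three look-alike storage tubes in the wooden tray holds the solid brass mandrel bar; the other two hold only light wooden dowels, and nothing but the weight tells them apart. Find the heavy tube, lift it straight up out of its tight pocket, keep it about level so that the bar does not slide about, and set it down gently across the two V rests of the stand, centred, with one end cap cradled in each V. The two light tubes must end fully home in their own pockets, and leave the pliers, jar and bangle alone.

Things in the scene. Friction and masses are not known exactly. Their poses are not given: they have to be found in the camera images.
- tube_a_mid (a point): One of three look-alike tubes (letter tells nothing of contents or pocket), 150 mm long: orange body 30 mm in diameter, bare over the middle 70 mm, a black fixed cap 40 mm in diameter, 40 mm long on each end. About 0.16 kg with a wooden dowel, 0.52 to 0.64 kg with the brass bar; balanced at the middle. This point: its centre; x = tube axis, z up at the start.
- tube_b_mid (a point): One of three look-alike tubes (letter tells nothing of contents or pocket), 150 mm long: orange body 30 mm in diameter, bare over the middle 70 mm, a black fixed cap 40 mm in diameter, 40 mm long on each end. About 0.16 kg with a wooden dowel, 0.52 to 0.64 kg with the brass bar; balanced at the middle. This point: its centre; x = tube axis, z up at the start.
- tube_c_mid (a point): One of three look-alike tubes (letter tells nothing of contents or pocket), 150 mm long: orange body 30 mm in diameter, bare over the middle 70 mm, a black fixed cap 40 mm in diameter, 40 mm long on each end. About 0.16 kg with a wooden dowel, 0.52 to 0.64 kg with the brass bar; balanced at the middle. This point: its centre; x = tube axis, z up at the start.
- tray: Fixed wooden tray 180 (x) by 240 (y) by 50 mm high; origin: centre of its underside, z up. Three pockets at y = -84, 0, +84 mm, tubes along x, hold the end caps with about 1.3 mm to spare at each side and end. Pocket floor at 10 mm: a tube at home has its centre at 30 mm, caps flush with the top. Lifted under 35 mm it is still guided by its pocket, whose walls may rub.
- trough (a point): Middle of the tray's finger trough, 30 mm up: the centre of the tube in the middle pocket; axes as the tray's. The trough, 72 mm wide along x, floor at 4 mm, runs along y across the whole tray and out of both sides. Only there are the bare orange bodies exposed, to be taken from above with a finger on each side (54 mm free between neighbours).
- stand_seat (a point): Where the centre of a properly laid tube lies: above the fixed stand's centre, 60 mm over the table; x along the laid tube (either way round), z up. Stand: steel base 150 (x) by 90 by 8 mm with two aluminium 90-degree V rests, 24 mm long, centred at x = -55 and +55 mm, top edges 63 mm high, 75 mm wide overall. Room for fingers between the rests (86 mm), down to the base.
- pliers: Bystander, loose: small pliers lying flat, 150 mm long with orange grips; origin at the underside, about mid-length.
- jar: Bystander, loose: amber glass jar with brass cap, 56 mm in diameter, 65 mm high; origin at the centre of its underside.
- bangle: Bystander, loose: bangle of terracotta beads, 81 mm across, 15 mm high; origin at the centre of its underside.
Things that resemble listed ones, but are neither listed nor needed, are in the scene too. What is shaped like the part that bears tube_c_mid but red is not meant. What is shaped like the part that bears stand_seat but purple is not meant.

How it is judged:
By the outcome, as a careful person would: the job done as asked, in the order asked, and still so for the second after the job is handed in, with the robot touching nothing.
It also fails if it takes over 70 s, if anything falls off the work surface, if the arm or the gripper's body presses on something with over 40 N, if the wrist force passes 120 N, or if a joint passes its speed limit or range.

ROBOT

A 7-joint arm with a two-finger parallel gripper is mounted at the origin on the work surface. World frame = base frame: x ahead of the robot, y to its left, z up, the work surface at z = 0. Lengths are in mm, angles in rad, forces in N, time in s.
With the tool pointing down it reaches from about 400 to 925 mm from the base axis. Payload 4.1 kg.
Tool frame: the origin (TCP) lies at the very end of the fingers, on their centre line; the grasp point (between the pads) lies 19 mm behind it (ctrl.grip_point_offset is the z of the grasp point in the tool frame, in mm); z points along the fingers, y is the direction in which the jaws open and shut (so a half turn about z gives the same grasp; the last joint's range is limited). The gripper opens to 85 mm and grips with 20 to 120 N. Pads are 22 mm wide; open, the fingers measure 114 mm over their backs; the gripper's body (76 mm by 85 mm) begins 54 mm behind the grasp point. The pads swing forward as they close: fully open they stand 13 mm farther back than shut.
Start: joints at [1.067, 0.398, 0.045, 1.537, -0.019, 1.207, -0.051], TCP at [256.032, -597.487, 231.347] pointing down, gripper open.
Joint ranges: [-2.82, 2.82], [-0.49, 2.23], [-1.37, 1.46], [0, 2.46], [-1.36, 4.5], [0.23, 2], [-2.94, 2.94]. Speed limits (rad/s): [2.57, 2.57, 3.14, 3.14, 3.14, 3.14, 3.14].

INTERFACE

Orientations are given as [roll, pitch, yaw] about the fixed x, y, z axes, in that order (R = Rz(yaw) Ry(pitch) Rx(roll)).
In Python, from rig import ctrl gives the robot as it stands. The module is installed in compiled form; this text tells all that it offers.
- The arm moves only by the shell command python3 -m handwheel 'ROWS' [OPENING] [FORCE]. ROWS is JSON, a list that holds one entry, the list of rows, each a list of 6 numbers: the shift along the tool's x, y, z in mm, then the turn, a rotation vector about the tool's x, y, z in degrees. A call has 1 to 5 rows; each row is the pose to reach, as a shift and turn from the pose measured when the call began, along the tool's axes at that moment; what a row does not reach only later rows make up. A row lasts 1/12 s, in which the tool goes at most 41.7 mm and 7.16 degrees, less where a joint would pass 70% of its speed; a pose out of reach is approached as far as the arm can. A call with a gripper value outside its range is refused whole. OPENING is the opening, from -1 (shut) to 1 (fully open), set as the call begins (- or left out, the last holds). The fingers move at their own pace and stop on an object; FORCE is the grip in N (left out, the last holds). Time passes only in rows, so rows that repeat a pose let the fingers close. It gives the time, the measured TCP pose, the force and the opening at its end, in the units of the state.
- ctrl.observe(): the state, without advancing time (a new reading comes with each control period).
- ctrl.capture(name): name is "scene" or "top" or "wrist"; returns a dict with "pixels" (400x640x3 uint8, red, green, blue), "fx", "fy", "cx", "cy" (pixels), "extrinsics" (4x4, takes a point from camera to world coordinates). Camera axes: x right, y down, z forward; pixel columns grow to the right and rows downward; lengths in mm; the calibration is good to about 2 mm. A picture is of the moment at which its call begins. There is no depth.
- ctrl.job_done(): hands the job in, once; it reports no verdict.
The state is a dict: "t": time; "q": joint angles; "joint_velocities": joint speeds; "joint_torque": joint torques, N m; "tool_pos": TCP position; "orientation": TCP orientation; "wrist_force": force on the tool from outside, world axes, zero at the start; "moment": the same for the moment, N m; "finger_gap": finger opening in mm.
Only numpy, scipy, OpenCV 4.12 (cv2) and the standard library are available. Lean on these libraries where they do the work, as an engineer would, in place of code of your own. Each camera call takes 0.05 s, during which the arm holds its last target.

## Working session

There is one attempt and no reset: what is moved stays moved. The work goes in short steps, Python scripts to look and compute and a shell command to move; the robot and the scene stay as the last step left them, time stands still between calls to the robot, and variables do not carry over. Pictures are saved under pics/ and viewed, and the job is handed in when it is done.

```bash
mkdir -p pics; python3 - <<'E'
from rig import ctrl
import cv2,numpy as np
for n in("scene","top","wrist"):
    c=ctrl.capture(n); cv2.imwrite(f"pics/{n}0.png",c["pixels"][:,:,::-1]); print(n,c["fx"],c["cx"],c["cy"],np.round(c["extrinsics"],3).tolist())
s=ctrl.observe(); print(s)
E
```

```text
scene 498.10886924468537 319.62909273271634 194.22431308246922 [[-0.068, 0.814, -0.577, 1308.36], [0.998, 0.062, -0.029, 33.261], [0.012, -0.577, -0.817, 1205.793], [0.0, 0.0, 0.0, 1.0]]
top 519.1175454830242 322.974993316651 194.85661410397444 [[0.008, -0.992, 0.125, 354.793], [-1.0, -0.01, -0.019, 17.877], [0.02, -0.125, -0.992, 1439.037], [0.0, 0.0, 0.0, 1.0]]
wrist 317.77803548624917 323.9875201160586 202.83078683671235 [[0.392, -0.878, -0.274, 325.901], [-0.92, -0.375, -0.114, -567.161], [-0.002, 0.297, -0.955, 372.948], [0.0, 0.0, 0.0, 1.0]]
{'t': 0.15, 'q': array([ 1.06700897,  0.39903609,  0.04501253,  1.53760449, -0.01869131,
        1.20688763, -0.05068973]), 'joint_velocities': array([-0.00047681, -0.00158979,  0.00071917, -0.00354385, -0.00091768,
       -0.00096752, -0.00062355]), 'joint_torque': array([ 2.25645941e-03, -4.75561810e+01,  1.36684936e+00, -2.54513651e+01,
        1.17717937e-02,  6.42478553e-03,  2.11441659e-05]), 'tool_pos': array([ 255.83220172, -597.00613865,  230.48632797]), 'orientation': array([-3.14008155e+00,  1.03375638e-04,  4.04937379e-01]), 'wrist_force': array([-0.15932381, -0.4780911 , -0.54614412]), 'moment': array([-0.00725219,  0.03218804,  0.02134912]), 'finger_gap': 85.66116264447272}
```

View pics/scene0.png

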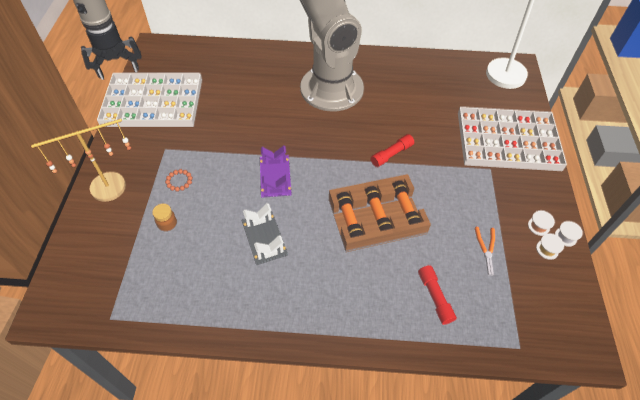

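View pics/top0.png

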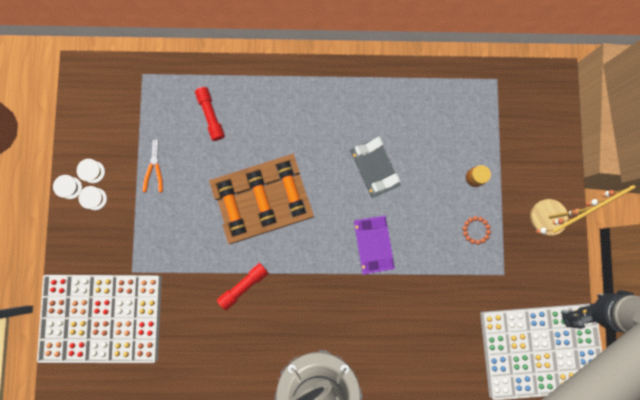

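View pics/wrist0.png

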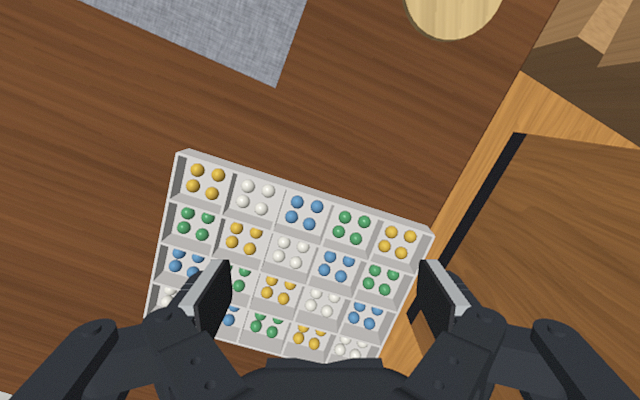

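```bash
cat > h.py <<'E'
from rig import ctrl
import cv2,numpy as np
from scipy.spatial.transform import Rotation as R
def ray(c,uv,z):
    E=c["extrinsics"];d=E[:3,:3]@np.array([(uv[0]-c["cx"])/c["fx"],(uv[1]-c["cy"])/c["fy"],1]);o=E[:3,3]
    return o+d*(z-o[2])/d[2]
def proj(c,p):
    E=c["extrinsics"];q=E[:3,:3].T@(np.array(p)-E[:3,3]);return q[:2]/q[2]*[c["fx"],c["fy"]]+[c["cx"],c["cy"]]
def blobs(m,amin):
    n,l,s,ct=cv2.connectedComponentsWithStats(m.astype(np.uint8));out=[]
    for i in range(1,n):
        if s[i,4]>=amin:
            k=(l==i).astype(np.uint8);cs=max(cv2.findContours(k,0,1)[0],key=cv2.contourArea)
            out.append((ct[i],s[i,4],cv2.minAreaRect(cs),k))
    return out
E
python3 - <<'E'
from h import *
for n,a in(("top",20),("scene",20)):
    c=ctrl.capture(n);h=cv2.cvtColor(c["pixels"],cv2.COLOR_RGB2HSV)
    big=c["pixels"][:,:,::-1]
    sub=big[110:290,200:420] if n=="top" else big[130:270,220:440]
    cv2.imwrite(f"pics/{n}_z.png",cv2.resize(sub,None,fx=3.5,fy=3.2 if 0 else 3.3,interpolation=2))
    m=(h[...,0]>5)&(h[...,0]<16)&(h[...,1]>200)&(h[...,2]>170)
    for b in blobs(m,a): print(n,"or",b[0].round(1),b[1],np.round(b[2][1],1),b[2][2],ray(c,b[0],30).round(1))
    for nm,m in(("purple",(h[...,0]>130)&(h[...,0]<155)&(h[...,1]>120)),("wood",(h[...,0]>4)&(h[...,0]<18)&(h[...,1]>110)&(h[...,2]>90))):
        for b in blobs(m,250): print(n,nm,b[0].round(1),b[1],np.round(b[2][1],1),b[2][2])
E
```

```text
top or [159.2 178.2] 41 [25.3  2. ] 81.8698959350586 [573.9 438.2  30. ]
top or [147.  178.1] 41 [ 2.3 25. ] 14.620875358581543 [573.6 471.3  30. ]
top or [290.4 188. ] 199 [25.3  9.5] 71.56504821777344 [550.6  80.1  30. ]
top or [261.3 197.9] 202 [25.7  9.8] 73.61045837402344 [522.6 159.   30. ]
top or [231.4 206.9] 202 [25.1  9.7] 72.6459732055664 [497.1 239.5  30. ]
top purple [374.  244.5] 1622 [53.4 31.1] 80.53767395019531
top wood [337.5  14.5] 19002 [ 34. 639.] 90.0
top wood [306.5 215.9] 121732 [639. 364.] -0.0
top wood [261.1 198.7] 4484 [66.1 88.5] 72.51200103759766
scene purple [274.6 172.7] 1241 [48.9 29.4] 87.27368927001953
scene wood [268.8 231.4] 121468 [399. 639.] 90.0
scene wood [611.9  15.2] 362 [17.1 28.7] 29.744882583618164
scene wood [595.2  80.3] 1827 [91.7 45.1] 68.5522689819336
scene wood [631.7 174.4] 397 [32.3 17.6] 70.70995330810547
scene wood [377.7 212.4] 3821 [60.9 91.1] 77.6192398071289
```

View pics/top_z.png

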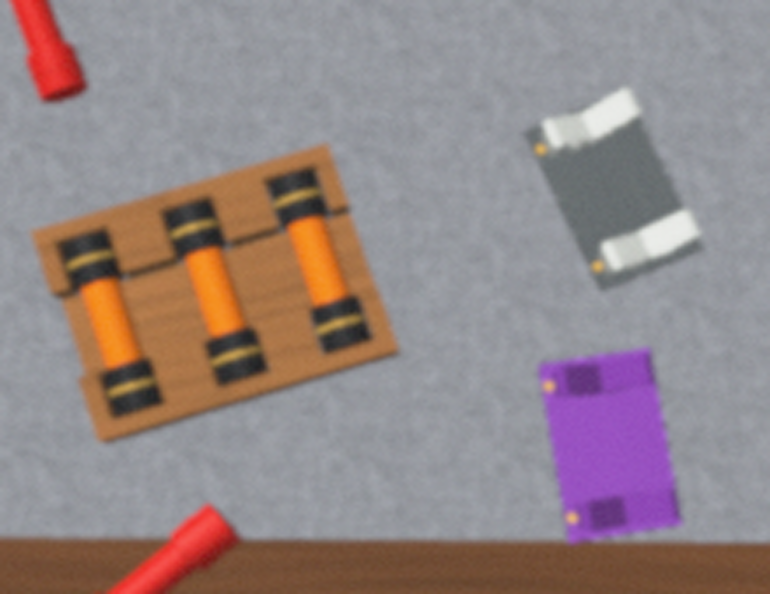

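```bash
cat >> h.py <<'E'
def to(x,y,z,yawdeg,show=True):
    s=ctrl.observe();A=R.from_euler('xyz',s["orientation"]);B=R.from_euler('xyz',[np.pi,0,np.radians(yawdeg)])
    print("shift",A.inv().apply(np.array([x,y,z])-s["tool_pos"]).round(1),"rot",np.degrees((A.inv()*B).as_rotvec()).round(2),"t",round(s["t"],2))
E
python3 - <<'E'
from h import *
to(480,-200,230,18.5)
c=ctrl.capture("top");h=cv2.cvtColor(c["pixels"],cv2.COLOR_RGB2HSV)
print(ray(c,(549,217),0),ray(c,(635,187),200))
E
```

```text
shift [ 362.5 -276.8    1.1] rot [-0.04  0.01  4.7 ] t 0.25
[ 480.45689925 -644.24647769    0.        ] [ 538.46412153 -767.48373164  200.        ]
```

```bash
python3 -m handwheel '[[[33,-25,0,0,0,0],[66,-50,0,0,0,0],[99,-75,0,0,0,0],[132,-100,0,0,0,1],[165,-125,0,0,0,2]]]' 1 40; python3 -m handwheel '[[[33,-25,0,0,0,0],[66,-50,0,0,0,0],[99,-75,0,0,0,0],[132,-100,0,0,0,1],[165,-125,0,0,0,2]]]'; python3 - <<'E'
from h import *
to(480,-200,230,18.5)
to(523,159,200,18.5)
E
```

```text
t: 0.72
tool_pos: [359.0, -415.6, 231.1]
orientation: [-3.141, -0.0, 0.369]
wrist_force: [1.0, 0.0, 0.5]
finger_gap: 85.4
t: 1.13
tool_pos: [468.2, -238.2, 231.5]
orientation: [3.141, -0.0, 0.333]
wrist_force: [1.1, -0.2, -0.0]
finger_gap: 85.4
shift [ 23.6 -32.2   1.5] rot [ 0.02 -0.02  0.57] t 1.13
shift [ 181.5 -357.5   31.4] rot [ 0.02 -0.02  0.57] t 1.13
```

```bash
python3 -m handwheel '[[[18,-36,3,0,0,0],[36,-72,6,0,0,0],[54,-108,9,0,0,0],[72,-144,12,0,0,0.3],[90,-180,15,0,0,0.6]]]'; python3 -m handwheel '[[[18,-36,3,0,0,0],[36,-72,6,0,0,0],[54,-108,9,0,0,0],[72,-144,12,0,0,0],[91,-178,16,0,0,0]]]'; python3 -m handwheel '[[[0,0,0,0,0,0]]]'; python3 - <<'E'
from h import *
to(523,159,200,18.5)
c=ctrl.capture("wrist");cv2.imwrite("pics/w1.png",c["pixels"][:,:,::-1])
h=cv2.cvtColor(c["pixels"],cv2.COLOR_RGB2HSV)
m=(h[...,0]>5)&(h[...,0]<16)&(h[...,1]>200)&(h[...,2]>150)
for b in blobs(m,60): print(b[0].round(1),b[1],np.round(b[2][1],1),b[2][2],ray(c,b[0],30).round(1))
for t in [(550.6,80.1),(522.6,159),(497.1,239.5)]:print(proj(c,(*t,30)))
E
```

```text
t: 1.55
tool_pos: [494.4, -36.8, 216.6]
orientation: [3.141, -0.001, 0.322]
wrist_force: [-0.6, -0.6, -0.3]
finger_gap: 85.2
t: 1.97
tool_pos: [524.3, 163.1, 200.8]
orientation: [3.141, -0.002, 0.322]
wrist_force: [0.9, -0.4, -0.2]
finger_gap: 85.4
t: 2.05
tool_pos: [523.5, 172.9, 200.7]
orientation: [-3.136, -0.004, 0.334]
wrist_force: [-0.7, 0.5, -0.1]
finger_gap: 85.3
shift [-5.  12.9  0.7] rot [-0.3  -0.25  0.61] t 2.05
[263.6 170.9] 78 [33.   7.7] 80.53767395019531 [515.7 235.5  30. ]
[434.4 190. ] 102 [ 3.  65.4] 6.788974285125732 [553.7  65.7  30. ]
[420.18316391 188.22559881]
[337.75618371 188.84009029]
[254.81421456 186.70514941]
```

View pics/w1.png

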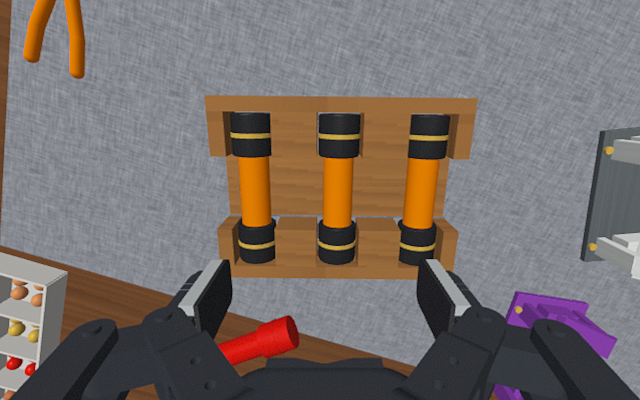

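```bash
python3 -m handwheel '[[[-5,13,1,0,0,0.6],[-5,13,1,0,0,0.6],[-5,13,1,0,0,0.6]]]'; cat >> h.py <<'E'
def tubes(z=30,name="wrist",yr=(100,260)):
    c=ctrl.capture(name);h=cv2.cvtColor(c["pixels"],cv2.COLOR_RGB2HSV)
    m=(h[...,0]>8)&(h[...,0]<22)&(h[...,1]>225)&(h[...,2]>150)
    m[:yr[0]]=0;m[yr[1]:]=0
    for b in blobs(m,300):
        k=b[3].astype(bool);ys=np.nonzero(k.any(1))[0]
        f=lambda v:np.array([np.nonzero(k[v])[0].mean(),v])
        v0,v1=ys[0]+6,ys[-1]-6
        a,bb=ray(c,f(v0),z),ray(c,f(v1),z)
        print(b[0].round(1),b[1],"ctr",ray(c,b[0],z).round(1),"axis deg",np.degrees(np.arctan2(*(a-bb)[1::-1])).round(2))
    return c
E
python3 - <<'E'
from h import *
to(523,159,200,18.5)
c=tubes();cv2.imwrite("pics/w2.png",c["pixels"][:,:,::-1])
E
```

```text
t: 2.35
tool_pos: [523.2, 151.9, 199.5]
orientation: [-3.141, -0.002, 0.316]
wrist_force: [-0.4, 0.3, -0.0]
finger_gap: 85.7
shift [ 2.1 -6.8 -0.5] rot [-0.05 -0.09 -0.4 ] t 2.35
[400.6 183.8] 2060 ctr [546.6  78.7  30. ] axis deg 18.29
[231.8 185.2] 1838 ctr [492.5 240.4  30. ] axis deg 18.37
[316.6 184.6] 1926 ctr [519.7 159.1  30. ] axis deg 18.1
```

```bash
python3 -m handwheel '[[[1,-6,30,0,0,0],[1,-6.5,60,0,0,0.3],[1,-6.5,90,0,0,0.3],[1,-6.5,120,0,0,0.3],[1,-6.5,125,0,0,0.3]]]' 0.41 50;python3 -m handwheel '[[[0,0,0,0,0,0],[0,0,0,0,0,0]]]'; python3 - <<'E'
from h import *
to(521.5,159.2,75,18.4)
to(521.5,159.2,11,18.4)
c=ctrl.capture("wrist");cv2.imwrite("pics/w3.png",c["pixels"][:,:,::-1])
E
```

```text
t: 2.82
tool_pos: [518.9, 156.4, 70.3]
orientation: [-3.141, 0.007, 0.309]
wrist_force: [-1.3, -0.7, -0.5]
finger_gap: 60.0
t: 2.98
tool_pos: [518.9, 155.4, 70.6]
orientation: [-3.141, 0.008, 0.308]
wrist_force: [0.4, 0.3, 0.9]
finger_gap: 60.3
shift [ 3.6 -2.8 -4.5] rot [-0.03  0.43 -0.76] t 2.98
shift [ 4.  -2.8 59.5] rot [-0.03  0.43 -0.76] t 2.98
```

View pics/w3.png

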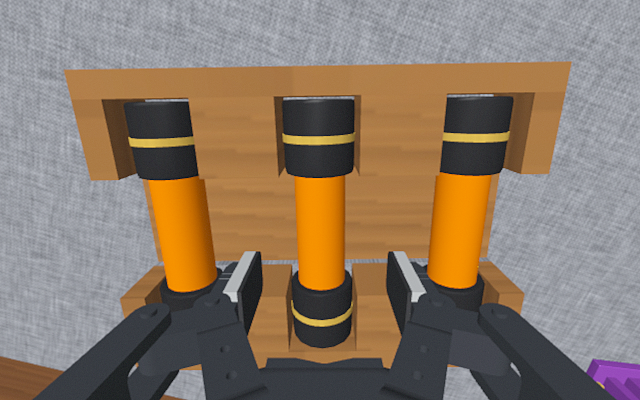

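```bash
python3 - <<'E'
from h import *
c=tubes()
a=ray(c,(319,140),50);b=ray(c,(323,320),50);print(a,b,(a+b)/2,np.linalg.norm(a-b))
print(ray(c,(319,99),50),ray(c,(321,175),50))
E
```

```text
[458.1 217.2] 4359 ctr [553.8  80.6  30. ] axis deg 18.57
[180.3 219.5] 3673 ctr [500.6 243.3  30. ] axis deg 18.43
[320.1 218.5] 3783 ctr [527.3 161.2  30. ] axis deg 18.52
[574.91505007 176.41097866  50.        ] [471.89483695 141.80047811  50.        ] [523.40494351 159.10572838  50.        ] 108.67865963871452
[593.84157388 182.29882065  50.        ] [557.88750286 170.0126033   50.        ]
```

```bash
python3 -m handwheel '[[[5.5,-2.5,0,0,0.4,-0.7],[5.5,-2.5,15,0,0.4,-0.7],[5.5,-2.5,30,0,0.4,-0.7],[5.5,-2.5,45,0,0.4,-0.7],[5.5,-2.5,57,0,0.4,-0.7]]]';python3 -m handwheel '[[[0,0,0,0,0,0],[0,0,0,0,0,0]]]'; python3 - <<'E'
from h import *
to(523,159.5,11,18.5)
print(ctrl.observe()["wrist_force"])
E
```

```text
t: 3.5
tool_pos: [526.0, 161.1, 15.6]
orientation: [-3.141, -0.006, 0.321]
wrist_force: [0.5, -0.2, 0.6]
finger_gap: 60.2
t: 3.67
tool_pos: [526.5, 161.6, 16.0]
orientation: [-3.141, -0.007, 0.321]
wrist_force: [-0.4, -0.7, 0.6]
finger_gap: 59.9
shift [-4.   0.9  5. ] rot [-0.05 -0.42 -0.09] t 3.67
[-0.39465974 -0.73995259  0.59425656]
```

```bash
python3 -m handwheel '[[[-3,1,5,0,-0.4,0],[-3,1,5,0,-0.4,0],[-3,1,5,0,-0.4,0]]]'; python3 - <<'E'
from h import *
to(523,159.5,11,18.5)
s=ctrl.observe();print(s["wrist_force"],s["joint_torque"])
E
python3 -m handwheel '[[[0,0,0,0,0,0],[0,0,0,0,0,0],[0,0,0,0,0,0],[0,0,0,0,0,0]]]' -1 50
python3 - <<'E'
from h import *
to(523,159.5,11,18.5)
s=ctrl.observe();print(s["wrist_force"],s["finger_gap"])
E
```

```text
t: 3.92
tool_pos: [524.4, 159.7, 11.5]
orientation: [-3.141, -0.001, 0.321]
wrist_force: [0.1, 0.4, -0.4]
finger_gap: 60.0
shift [-1.4 -0.2  0.5] rot [-0.04 -0.07 -0.1 ] t 3.92
[ 0.08874231  0.4371367  -0.408794  ] [-1.50335563e-02 -4.37475801e+01 -3.70991774e+00 -1.72454292e+01
  8.75483325e-03  3.40194776e-03  7.29496733e-04]
t: 4.25
tool_pos: [524.9, 159.8, 12.1]
orientation: [-3.141, -0.002, 0.321]
wrist_force: [-1.2, -0.8, 3.6]
finger_gap: 29.0
shift [-1.9 -0.3  1.1] rot [-0.03 -0.12 -0.1 ] t 4.25
[-1.24111904 -0.83209366  3.57533851] 28.957843045590284
```

```bash
python3 -m handwheel '[[[0,0,-4,0,0,0],[0,0,-8,0,0,0],[0,0,-12,0,0,0],[0,0,-12,0,0,0],[0,0,-12,0,0,0]]]'; python3 -m handwheel '[[[0,0,0,0,0,0],[0,0,0,0,0,0],[0,0,0,0,0,0]]]';  python3 -m handwheel '[[[0,0,0,0,0,0]]]'
python3 - <<'E'
from h import *
to(523,159.5,11,18.5)
s=ctrl.observe();print(s["wrist_force"],s["finger_gap"],s["moment"])
E
```

```text
t: 4.67
tool_pos: [525.0, 159.8, 24.3]
orientation: [-3.141, -0.003, 0.321]
wrist_force: [-0.1, 1.0, -1.7]
finger_gap: 29.1
t: 4.92
tool_pos: [524.8, 159.8, 24.1]
orientation: [-3.141, -0.002, 0.321]
wrist_force: [0.3, -0.3, -0.8]
finger_gap: 29.0
t: 5.0
tool_pos: [524.7, 159.7, 24.0]
orientation: [-3.141, -0.002, 0.321]
wrist_force: [0.2, 0.1, -2.5]
finger_gap: 29.2
shift [-1.8 -0.3 13. ] rot [-0.03 -0.11 -0.1 ] t 5.0
[ 0.24161126  0.06587441 -2.53654692] 29.221442624068203 [-0.02540241 -0.01661856  0.01120521]
```

Reading about −1.7 N: a light tube. I'll lower it home and release.

```bash
python3 -m handwheel '[[[0,0,3,0,0,0],[0,0,6,0,0,0],[0,0,9,0,0,0],[0,0,12,0,0,0],[0,0,12.5,0,0,0]]]'; python3 -m handwheel '[[[0,0,0.5,0,0,0],[0,0,0.5,0,0,0]]]';python3 -m handwheel '[[[0,0,0,0,0,0],[0,0,0,0,0,0],[0,0,0,0,0,0]]]' 0.41
python3 -m handwheel '[[[0,0,-20,0,0,0],[0,0,-40,0,0,0],[0,0,-60,0,0,0],[0,0,-80,0,0,0],[0,0,-100,0,0,0]]]'
python3 -m handwheel '[[[0,0,0,0,0,0],[0,0,0,0,0,0]]]'
python3 - <<'E'
from h import *
c=tubes(yr=(90,300));cv2.imwrite("pics/w4.png",c["pixels"][:,:,::-1])
to(550.5,79.5,100,18.5)
to(496,238.5,100,18.5)
E
```

```text
t: 5.42
tool_pos: [524.6, 159.7, 12.0]
orientation: [3.142, -0.001, 0.321]
wrist_force: [-4.2, -0.9, 11.2]
finger_gap: 28.8
t: 5.58
tool_pos: [524.6, 159.6, 12.0]
orientation: [3.141, -0.0, 0.321]
wrist_force: [-2.7, -0.8, 5.7]
finger_gap: 29.0
t: 5.83
tool_pos: [524.7, 159.8, 12.0]
orientation: [3.141, -0.001, 0.321]
wrist_force: [-0.1, 0.2, 0.5]
finger_gap: 60.1
t: 6.25
tool_pos: [524.5, 159.8, 112.8]
orientation: [3.141, -0.001, 0.321]
wrist_force: [-0.5, 0.1, -0.5]
finger_gap: 60.2
t: 6.42
tool_pos: [525.4, 160.1, 113.8]
orientation: [3.141, -0.003, 0.321]
wrist_force: [0.3, -0.4, -0.1]
finger_gap: 59.9
[435.7 218.6] 3733 ctr [545.9  78.   30. ] axis deg 19.64
[210.  219.4] 3311 ctr [491.5 240.2  30. ] axis deg 17.9
[323.5 219.5] 3414 ctr [518.5 158.4  30. ] axis deg 18.94
shift [-0.6 84.3 12.6] rot [ 0.03 -0.04 -0.1 ] t 6.47
shift [ -2.1 -83.8  12.6] rot [ 0.03 -0.04 -0.1 ] t 6.47
```

View pics/w4.png

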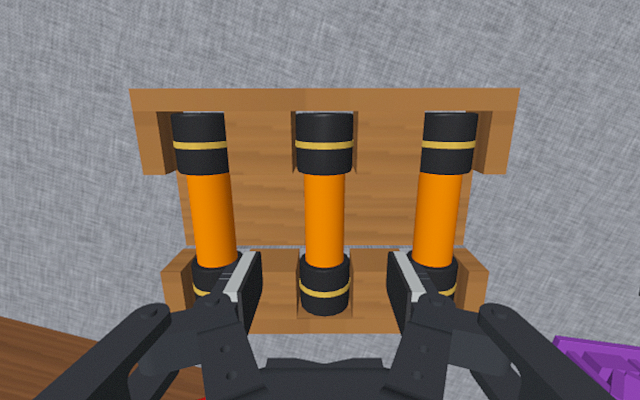

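```bash
python3 -m handwheel '[[[-0.5,28,0,0,0,0],[-0.5,56,0,0,0,0],[-0.5,84,10,0,0,0],[-0.5,84,25,0,0,0],[-0.5,84,40,0,0,0]]]';python3 -m handwheel '[[[0,0,0,0,0,0],[0,0,0,0,0,0]]]'; python3 - <<'E'
from h import *
to(550.6,79.9,12,18.5)
E
```

```text
t: 6.88
tool_pos: [550.4, 76.7, 70.7]
orientation: [3.14, 0.001, 0.316]
wrist_force: [0.1, 1.0, -0.4]
finger_gap: 59.8
t: 7.05
tool_pos: [548.5, 75.8, 68.6]
orientation: [3.141, 0.006, 0.316]
wrist_force: [-0.3, -0.0, 0.3]
finger_gap: 59.8
shift [ 3.6 -3.3 56.6] rot [ 0.04  0.36 -0.39] t 7.05
```

```bash
python3 -m handwheel '[[[3.5,-3.3,5,0,0.3,-0.4],[3.5,-3.3,20,0,0.3,-0.4],[3.5,-3.3,35,0,0.3,-0.4],[3.5,-3.3,50,0,0.3,-0.4],[3.5,-3.3,50,0,0.3,-0.4]]]';python3 - <<'E'
from h import *
to(550.6,79.9,12,18.5)
E
```

```text
t: 7.47
tool_pos: [548.6, 80.3, 16.4]
orientation: [-3.141, 0.005, 0.324]
wrist_force: [-0.8, 0.8, -0.6]
finger_gap: 60.3
shift [1.8 1.  4.4] rot [-0.02  0.3   0.09] t 7.47
```

```bash
python3 -m handwheel '[[[1.8,0.8,4,0,0.3,0],[1.8,0.8,4,0,0.3,0],[1.8,0.8,4,0,0.3,0]]]'; python3 - <<'E'
from h import *
to(550.6,79.9,12,18.5)
s=ctrl.observe();print(s["wrist_force"])
E
python3 -m handwheel '[[[0,0,0,0,0,0],[0,0,0,0,0,0],[0,0,0,0,0,0],[0,0,0,0,0,0]]]' -1 60
python3 -m handwheel '[[[0,0,-3,0,0,0],[0,0,-6,0,0,0],[0,0,-9,0,0,0],[0,0,-12,0,0,0],[0,0,-12,0,0,0]]]'; python3 -m handwheel '[[[0,0,0,0,0,0],[0,0,0,0,0,0]]]';  python3 -m handwheel '[[[0,0,0,0,0,0]]]';  python3 -m handwheel '[[[0,0,0,0,0,0]]]'
python3 - <<'E'
from h import *
to(550.6,79.9,12,18.5)
s=ctrl.observe();print(s["wrist_force"],s["finger_gap"],s["moment"])
E
```

```text
t: 7.72
tool_pos: [551.0, 80.5, 13.0]
orientation: [-3.141, -0.001, 0.325]
wrist_force: [-0.4, 0.3, 0.4]
finger_gap: 60.4
shift [-0.6  0.4  1. ] rot [-0.01 -0.06  0.11] t 7.72
[-0.39708918  0.29962823  0.41947701]
t: 8.05
tool_pos: [551.9, 80.7, 14.0]
orientation: [3.141, -0.003, 0.325]
wrist_force: [-0.8, 0.1, 5.6]
finger_gap: 28.7
t: 8.47
tool_pos: [552.2, 80.7, 26.5]
orientation: [3.141, -0.004, 0.325]
wrist_force: [0.4, -0.1, -1.2]
finger_gap: 28.7
t: 8.63
tool_pos: [552.1, 80.6, 26.5]
orientation: [3.141, -0.004, 0.325]
wrist_force: [0.1, -0.1, -2.4]
finger_gap: 29.0
t: 8.72
tool_pos: [551.9, 80.6, 26.3]
orientation: [3.141, -0.003, 0.325]
wrist_force: [-0.1, 0.8, -1.0]
finger_gap: 28.7
t: 8.8
tool_pos: [551.8, 80.6, 26.2]
orientation: [3.141, -0.003, 0.325]
wrist_force: [-0.2, 0.4, -1.0]
finger_gap: 28.8
shift [-1.4  0.3 14.2] rot [ 0.01 -0.17  0.11] t 8.8
[-0.16386935  0.36742222 -1.03292934] 28.841918409710825 [ 0.05597482 -0.01346871 -0.03131949]
```

Also light (about −1.4 N). Lower it and go to the third.

```bash
python3 -m handwheel '[[[0,0,3,0,0,0],[0,0,6,0,0,0],[0,0,9,0,0,0],[0,0,12,0,0,0],[0,0,12.5,0,0,0]]]'; python3 -m handwheel '[[[0,0,0.7,0,0,0],[0,0,0.7,0,0,0]]]';python3 -m handwheel '[[[0,0,0,0,0,0],[0,0,0,0,0,0],[0,0,0,0,0,0]]]' 0.41
python3 -m handwheel '[[[0,0,-20,0,0,0],[0,0,-40,0,0,0],[0,0,-60,0,0,0],[0,0,-80,0,0,0],[0,0,-100,0,0,0]]]'
python3 -m handwheel '[[[-1,-35,0,0,0,0],[-1,-70,0,0,0,0],[-1,-105,0,0,0,0],[-1,-140,0,0,0,0],[-1,-168,0,0,0,0]]]'
python3 -m handwheel '[[[0,0,0,0,0,0],[0,0,0,0,0,0]]]'
python3 - <<'E'
from h import *
c=tubes(yr=(90,300));cv2.imwrite("pics/w5.png",c["pixels"][:,:,::-1])
to(497.7,239.2,100,18.5)
E
```

```text
t: 9.22
tool_pos: [551.6, 80.5, 14.0]
orientation: [3.141, -0.002, 0.325]
wrist_force: [-4.2, -0.8, 7.6]
finger_gap: 28.6
t: 9.38
tool_pos: [551.6, 80.5, 14.0]
orientation: [3.141, -0.001, 0.325]
wrist_force: [-1.9, -0.9, 6.6]
finger_gap: 29.1
t: 9.63
tool_pos: [551.8, 80.6, 13.9]
orientation: [3.141, -0.002, 0.325]
wrist_force: [-0.9, -0.6, 0.2]
finger_gap: 60.2
t: 10.05
tool_pos: [551.4, 80.6, 114.6]
orientation: [3.141, -0.001, 0.325]
wrist_force: [0.7, 0.5, 0.2]
finger_gap: 60.4
t: 10.47
tool_pos: [495.6, 242.4, 114.7]
orientation: [-3.141, -0.002, 0.327]
wrist_force: [-0.2, 0.1, 0.2]
finger_gap: 59.7
t: 10.63
tool_pos: [494.5, 245.1, 114.7]
orientation: [-3.14, -0.002, 0.332]
wrist_force: [-0.5, 0.1, 0.6]
finger_gap: 60.0
[332.1 215.6] 3408 ctr [492.2 238.2  30. ] axis deg 18.69
[444.3 216.3] 3751 ctr [519.3 157.6  30. ] axis deg 19.72
[556.4 217.2] 4141 ctr [546.2  76.9  30. ] axis deg 20.65
shift [ 1.   4.  14.5] rot [-0.   -0.1   0.31] t 10.68
```

View pics/w5.png

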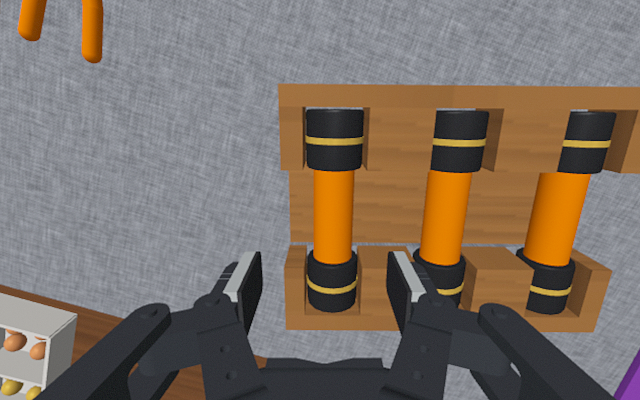

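```bash
python3 -m handwheel '[[[1,4,15,0,0,0.3],[1,4,30,0,0,0.3],[1,4,50,0,0,0.3],[1,4,65,0,0,0.3],[1,4,70,0,0,0.3]]]'; python3 -m handwheel '[[[0,0,0,0,0,0]]]';python3 - <<'E'
from h import *
to(497.7,239.2,12,18.5)
E
```

```text
t: 11.1
tool_pos: [497.1, 235.8, 42.0]
orientation: [3.14, 0.003, 0.32]
wrist_force: [-0.1, -0.1, -1.3]
finger_gap: 59.8
t: 11.18
tool_pos: [497.1, 234.1, 40.8]
orientation: [3.139, 0.005, 0.318]
wrist_force: [-0.6, -0.3, -0.2]
finger_gap: 60.2
shift [ 2.4 -4.7 28.8] rot [ 0.15  0.29 -0.3 ] t 11.18
```

```bash
python3 -m handwheel '[[[2,-4.5,0,0.1,0.3,-0.3],[2,-4.5,10,0.1,0.3,-0.3],[2,-4.5,18,0.1,0.3,-0.3],[2,-4.5,25,0.1,0.3,-0.3],[2,-4.5,25,0.1,0.3,-0.3]]]'; python3 - <<'E'
from h import *
to(497.7,239.2,12,18.5)
E
```

```text
t: 11.6
tool_pos: [496.3, 238.3, 14.3]
orientation: [3.14, 0.003, 0.323]
wrist_force: [-0.6, -0.6, -0.9]
finger_gap: 60.1
shift [ 1.6 -0.5  2.3] rot [0.07 0.14 0.01] t 11.6
```

```bash
python3 -m handwheel '[[[1.4,-0.5,2,0,0.1,0],[1.4,-0.5,2,0,0.1,0],[1.4,-0.5,2,0,0.1,0]]]'; python3 - <<'E'
from h import *
to(497.7,239.2,12,18.5)
s=ctrl.observe();print(s["wrist_force"])
E
python3 -m handwheel '[[[0,0,0,0,0,0],[0,0,0,0,0,0],[0,0,0,0,0,0],[0,0,0,0,0,0]]]' -1 90
python3 -m handwheel '[[[0,0,-3,0,0,0],[0,0,-6,0,0,0],[0,0,-9,0,0,0],[0,0,-12,0,0,0],[0,0,-12,0,0,0]]]'; python3 -m handwheel '[[[0,0,0,0,0,0],[0,0,0,0,0,0]]]';  python3 -m handwheel '[[[0,0,0,0,0,0]]]';  python3 -m handwheel '[[[0,0,0,0,0,0]]]'
python3 - <<'E'
from h import *
to(497.7,239.2,12,18.5)
s=ctrl.observe();print(s["wrist_force"],s["finger_gap"],s["moment"])
E
```

```text
t: 11.85
tool_pos: [497.6, 239.3, 12.3]
orientation: [3.14, 0.001, 0.323]
wrist_force: [0.2, 0.8, -0.1]
finger_gap: 60.0
shift [0.1 0.2 0.3] rot [0.07 0.04 0.02] t 11.85
[ 0.24614833  0.81229159 -0.14748144]
t: 12.18
tool_pos: [497.9, 239.4, 13.0]
orientation: [3.14, 0.0, 0.323]
wrist_force: [-1.1, -0.5, 5.3]
finger_gap: 28.6
t: 12.6
tool_pos: [498.0, 239.5, 25.3]
orientation: [3.14, -0.0, 0.323]
wrist_force: [0.8, -0.6, -5.1]
finger_gap: 28.1
t: 12.77
tool_pos: [497.9, 239.4, 25.2]
orientation: [3.14, -0.0, 0.323]
wrist_force: [0.0, -0.1, -6.0]
finger_gap: 28.2
t: 12.85
tool_pos: [497.7, 239.3, 25.0]
orientation: [3.14, 0.0, 0.323]
wrist_force: [-0.6, 0.1, -5.0]
finger_gap: 27.8
t: 12.93
tool_pos: [497.6, 239.2, 24.9]
orientation: [3.14, 0.0, 0.323]
wrist_force: [-1.0, 0.7, -4.6]
finger_gap: 28.0
shift [ 0.1  0.  12.9] rot [0.09 0.02 0.02] t 12.93
[-1.02169082  0.67206536 -4.6358035 ] 28.001455326215208 [ 0.01393091 -0.04398526 -0.01649239]
```

Third tube is heavy (about −5.2 N). Lift straight up.

```bash
python3 -m handwheel '[[[0,0,-8,0,0,0],[0,0,-16,0,0,0],[0,0,-25,0,0,0],[0,0,-35,0,0,0],[0,0,-45,0,0,0]]]' - 110; python3 -m handwheel '[[[0,0,-15,0,0,0],[0,0,-35,0,0,0],[0,0,-55,0,0,0],[0,0,-70,0,0,0],[0,0,-80,0,0,0]]]';  python3 -m handwheel '[[[0,0,0,0,0,0],[0,0,0,0,0,0]]]'
python3 - <<'E'
from h import *
c=ctrl.capture("wrist");cv2.imwrite("pics/w6.png",c["pixels"][:,:,::-1])
c=ctrl.capture("top");cv2.imwrite("pics/t6.png",cv2.resize(c["pixels"][100:280,200:420,::-1],None,fx=3.5,fy=3.3))
s=ctrl.observe();print(s["wrist_force"],s["tool_pos"],s["moment"],s["orientation"])
E
```

```text
t: 13.35
tool_pos: [497.8, 239.4, 71.3]
orientation: [3.14, -0.0, 0.323]
wrist_force: [-0.1, -0.5, -5.4]
finger_gap: 27.8
t: 13.77
tool_pos: [498.5, 240.2, 154.2]
orientation: [3.14, -0.004, 0.323]
wrist_force: [-0.6, 1.1, -6.2]
finger_gap: 27.8
t: 13.93
tool_pos: [499.0, 240.5, 155.3]
orientation: [3.141, -0.006, 0.323]
wrist_force: [0.4, 0.5, -5.9]
finger_gap: 27.6
[ 0.71080564 -0.12366336 -4.21473993] [497.85574591 239.75794827 153.44847054] [ 0.04823322 -0.01258265 -0.00322227] [ 3.14012548e+00 -2.32960167e-03  3.23493843e-01]
```

View pics/w6.png

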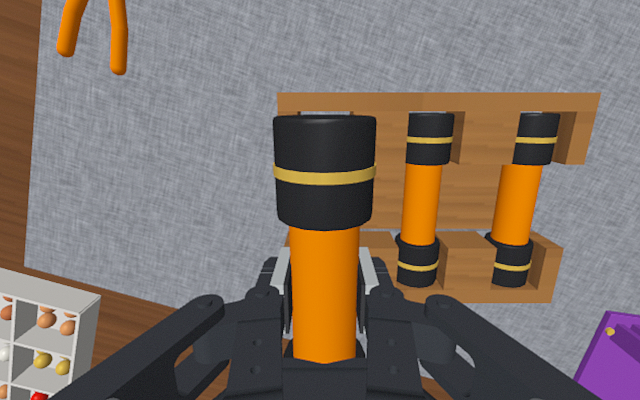

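View pics/t6.png

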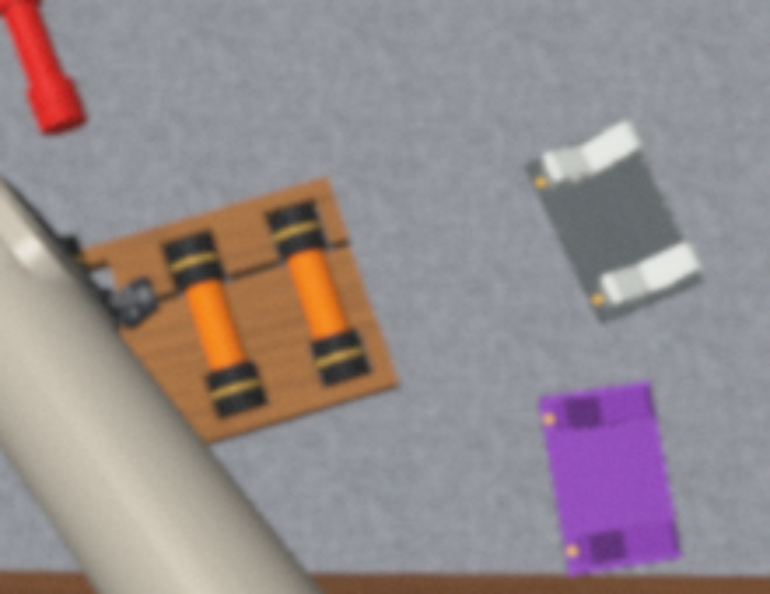

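```bash
python3 - <<'E'
from h import *
c=ctrl.capture("wrist")
p=ray(c,(325,174),190);s=ctrl.observe();A=R.from_euler('xyz',s["orientation"]);print("band in tool",A.inv().apply(p-s["tool_pos"]))
c=ctrl.capture("top");cv2.imwrite("pics/t7.png",cv2.resize(c["pixels"][125:207,340:410,::-1],None,fx=7,fy=7,interpolation=2))
c=ctrl.capture("scene");cv2.imwrite("pics/s7.png",cv2.resize(c["pixels"][195:270,230:300,::-1],None,fx=8,fy=8,interpolation=2))
E
```

```text
band in tool [ 53.61517801   0.17388529 -36.8175435 ]
```

View pics/t7.png

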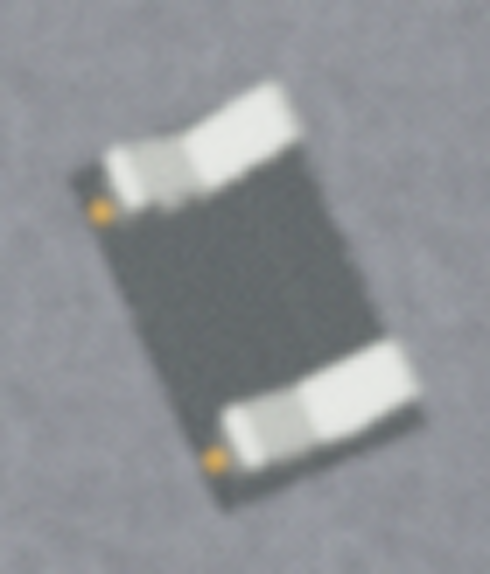

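View pics/s7.png

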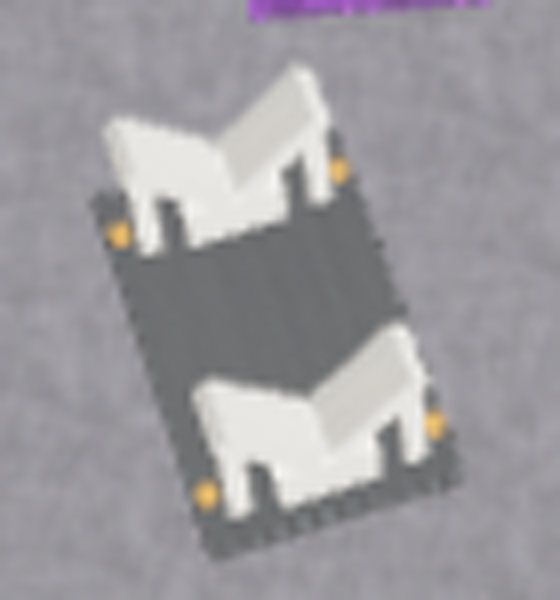

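```bash
python3 - <<'E'
from h import *
c=ctrl.capture("scene")
h=cv2.cvtColor(c["pixels"],cv2.COLOR_RGB2HSV)
m=(h[...,0]>10)&(h[...,0]<28)&(h[...,1]>90)&(h[...,2]>120);k=np.zeros_like(m);k[195:270,230:300]=1
P=[]
for b in blobs(m&k,2): p=ray(c,b[0],9);P.append(p);print(b[0],b[1],p.round(1))
print("ctr",np.mean(P,0))
a=[ray(c,(u/8+230-.5+.06,v/8+195-.5),9) for u,v in((119,235),(341,170),(207,495),(436,426))]
print(np.round(a,1),np.mean(a,0)); x=(a[0]+a[1]-a[2]-a[3])
print(np.degrees(np.arctan2(-x[1],-x[0])))
c=ctrl.capture("top")
f=lambda u,v,z:ray(c,(u/7+340-.43,v/7+125-.43),z)
q=[f(72,180,8),f(228,510,8),f(425,422,8),f(102,211,9),f(216,460,9)];print(np.round(q,1),(q[0]+q[2])/2)
print("Vtop",np.mean([f(110,150,63),f(130,205,63),f(280,82,63),f(303,135,63),f(222,410,63),f(245,468,63),f(398,338,63),f(425,395,63)],0))
d=q[3]-q[4];print(np.degrees(np.arctan2(d[1],d[0])),np.linalg.norm(d))
d=q[0]-q[1];print(np.degrees(np.arctan2(d[1],d[0])),np.linalg.norm(d),np.linalg.norm(q[1]-q[2]))
E
```

```text
[271.75 216.  ] 4 [ 549.7 -140.8    9. ]
[244.5 224. ] 6 [ 582.1 -213.9    9. ]
[283.85714286 247.42857143] 7 [648.6 -95.3   9. ]
[255.6 256.2] 5 [ 681.1 -168.3    9. ]
ctr [ 615.35476753 -154.57116273    9.        ]
[[ 581.7 -214.2    9. ]
 [ 548.8 -139.7    9. ]
 [ 681.6 -168.7    9. ]
 [ 649.5  -94.6    9. ]] [ 615.4003414  -154.27664596    9.        ]
24.286902372779146
[[ 662.5  -84.3    8. ]
 [ 529.6 -146.5    8. ]
 [ 565.8 -225.5    8. ]
 [ 649.8  -96.2    9. ]
 [ 549.5 -141.7    9. ]] [ 614.18970907 -154.86275183    8.        ]
Vtop [ 615.38948818 -154.4921532    63.        ]
24.38236169185913 110.12751928359884
25.105947752188452 146.78203652824732 86.84987426243103
```

```bash
python3 - <<'E'
from h import *
to(616,-154.2,140,24.3)
E
```

```text
shift [-13.5 411.2  13.8] rot [ 0.07 -0.13 -5.76] t 14.28
```

```bash
python3 -m handwheel '[[[0,6,0,0,0,0],[0,18,0,0,0,0],[0,36,0,0,0,-0.3],[-1,56,1,0,0,-0.6],[-2,76,2,0,0,-1]]]'; python3 -m handwheel '[[[-1,22,0,0,0,0],[-1,44,0,0,0,0],[-2,66,1,0,0,-0.3],[-3,88,1,0,0,-0.6],[-3,110,2,0,0,-1]]]'; python3 - <<'E'
from h import *
to(616,-154.2,140,24.3)
print(ctrl.observe()["finger_gap"])
E
```

```text
t: 14.7
tool_pos: [520.8, 165.2, 151.3]
orientation: [3.14, -0.002, 0.341]
wrist_force: [-0.0, -0.9, -5.7]
finger_gap: 27.9
t: 15.12
tool_pos: [555.0, 57.6, 149.5]
orientation: [3.139, -0.001, 0.357]
wrist_force: [-0.6, 0.2, -5.0]
finger_gap: 28.1
shift [-16.9 219.7  10.1] rot [ 0.17 -0.08 -3.84] t 15.12
28.104558434498387
```

```bash
python3 -m handwheel '[[[-1,22,0,0,0,-0.3],[-3,44,0,0,0,-0.7],[-5,66,1,0,0,-1.2],[-7,88,2,0,0,-1.7],[-9,110,3,0,0,-2.2]]]'; python3 -m handwheel '[[[-1,22,0,0,0,-0.4],[-2,42,0,0,0,-0.8],[-3,60,1,0,0,-1.1],[-4,74,1,0,0,-1.3],[-5,84,2,0,0,-1.5]]]'; python3 -m handwheel '[[[-0.5,8,0,0,0,0],[-1,12,0,0,0,0],[-1,14,0,0,0,0]]]'; python3 - <<'E'
from h import *
to(616,-154.2,140,24.3)
print(ctrl.observe()["finger_gap"])
E
```

```text
t: 15.53
tool_pos: [584.8, -51.6, 146.6]
orientation: [3.138, -0.0, 0.395]
wrist_force: [1.1, 0.4, -6.0]
finger_gap: 27.8
t: 15.95
tool_pos: [612.4, -134.4, 144.6]
orientation: [3.137, 0.001, 0.418]
wrist_force: [-0.4, -0.5, -4.8]
finger_gap: 27.7
t: 16.2
tool_pos: [617.0, -148.3, 144.5]
orientation: [3.137, 0.001, 0.417]
wrist_force: [1.2, 0.1, -5.2]
finger_gap: 28.0
shift [-3.3  4.9  4.5] rot [ 0.25  0.05 -0.39] t 16.2
28.00489326879188
```

Settle, then check the alignment in the images before descending.

```bash
python3 -m handwheel '[[[-3,4,10,0.1,0,-0.2],[-3.3,4.5,22,0.2,0,-0.4],[-3.3,4.5,34,0.2,0,-0.4],[-3.3,4.5,40,0.2,0,-0.4],[-3.3,4.5,42,0.2,0,-0.4]]]';python3 -m handwheel '[[[0,0,0,0,0,0],[0,0,0,0,0,0]]]'; python3 - <<'E'
from h import *
to(616,-154.2,43,24.3)
c=ctrl.capture("wrist");cv2.imwrite("pics/w8.png",c["pixels"][:,:,::-1])
c=ctrl.capture("scene");cv2.imwrite("pics/s8.png",cv2.resize(c["pixels"][150:270,210:340,::-1],None,fx=5,fy=5,interpolation=2))
E
```

```text
t: 16.62
tool_pos: [614.0, -152.9, 99.8]
orientation: [-3.139, 0.005, 0.425]
wrist_force: [-0.3, 1.2, -4.9]
finger_gap: 28.0
t: 16.78
tool_pos: [613.7, -152.2, 99.2]
orientation: [-3.138, 0.005, 0.426]
wrist_force: [1.3, -0.7, -4.9]
finger_gap: 28.1
shift [ 1.6  3.  56.2] rot [-0.2   0.31  0.11] t 16.78
```

View pics/w8.png

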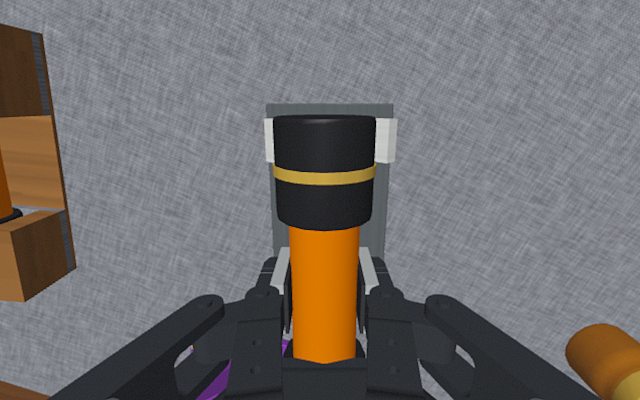

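View pics/s8.png

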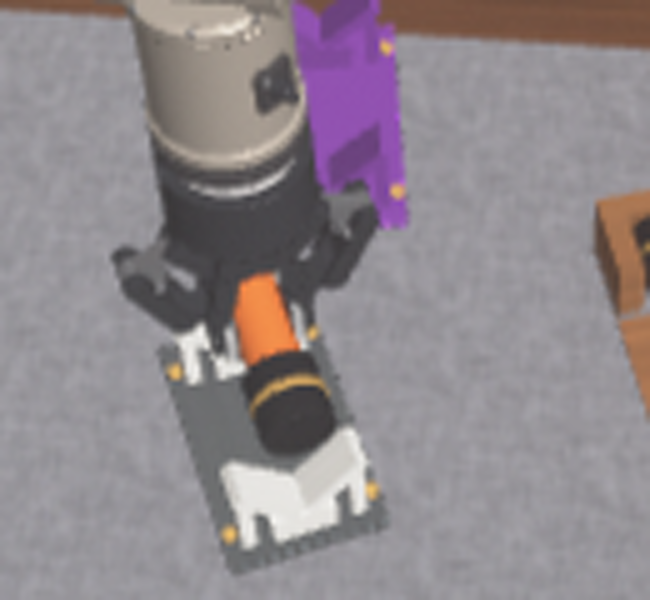

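```bash
python3 -m handwheel '[[[1.5,2.5,6,-0.1,0.2,0],[1.5,2.5,14,-0.2,0.3,0],[1.5,2.5,22,-0.2,0.3,0],[1.5,2.5,28,-0.2,0.3,0],[1.5,2.5,30,-0.2,0.3,0]]]';python3 -m handwheel '[[[0,0,0,0,0,0],[0,0,0,0,0,0]]]'; python3 - <<'E'
from h import *
to(616,-154.2,43,24.3)
E
```

```text
t: 17.3
tool_pos: [615.3, -154.1, 68.2]
orientation: [-3.141, 0.001, 0.426]
wrist_force: [0.2, 1.0, -6.0]
finger_gap: 27.8
t: 17.47
tool_pos: [614.8, -154.0, 67.5]
orientation: [-3.14, 0.002, 0.426]
wrist_force: [-0.0, 0.6, -5.8]
finger_gap: 28.0
shift [ 1.1  0.7 24.5] rot [-0.07  0.14  0.09] t 17.47
```

```bash
python3 -m handwheel '[[[1,0.6,4,0,0.1,0],[1,0.6,8,0,0.1,0],[1,0.6,12,0,0.1,0],[1,0.6,15,0,0.1,0],[1,0.6,16,0,0.1,0]]]'; python3 -m handwheel '[[[0,0,1,0,0,0],[0,0,2,0,0,0],[0,0,2,0,0,0]]]'; python3 - <<'E'
from h import *
to(616,-154.2,43,24.3)
E
```

```text
t: 17.88
tool_pos: [615.4, -154.0, 50.7]
orientation: [-3.14, 0.002, 0.426]
wrist_force: [0.3, -0.1, -6.2]
finger_gap: 27.8
t: 18.13
tool_pos: [615.3, -154.0, 48.5]
orientation: [-3.139, 0.002, 0.426]
wrist_force: [-0.4, -0.2, -6.3]
finger_gap: 27.8
shift [0.6 0.5 5.5] rot [-0.13  0.11  0.09] t 18.13
```

```bash
python3 -m handwheel '[[[0.5,0.4,1,0,0,0],[0.5,0.4,2,0,0,0],[0.5,0.4,3,0,0,0],[0.5,0.4,3.5,0,0,0]]]'; python3 -m handwheel '[[[0,0,0.5,0,0,0],[0,0,1,0,0,0],[0,0,1,0,0,0]]]';python3 - <<'E'
from h import *
to(616,-154.2,43,24.3)
s=ctrl.observe();print(s["wrist_force"],s["moment"])
c=ctrl.capture("scene");cv2.imwrite("pics/s9.png",cv2.resize(c["pixels"][150:270,210:340,::-1],None,fx=5,fy=5,interpolation=2))
E
```

```text
t: 18.47
tool_pos: [615.8, -154.2, 44.9]
orientation: [-3.139, 0.002, 0.426]
wrist_force: [0.3, -0.5, -4.3]
finger_gap: 27.9
t: 18.72
tool_pos: [615.8, -154.2, 43.8]
orientation: [-3.139, 0.002, 0.426]
wrist_force: [-0.2, 0.5, -5.9]
finger_gap: 28.1
shift [0.2 0.1 0.8] rot [-0.13  0.11  0.09] t 18.72
[-0.23586845  0.50975345 -5.89493591] [-0.0065802   0.00991751  0.017767  ]
```

View pics/s9.png

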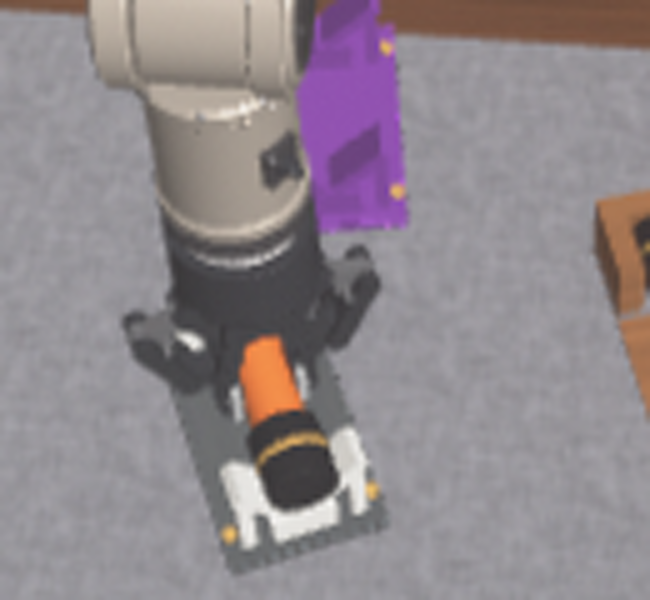

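```bash
python3 -m handwheel '[[[0,0,0.5,-0.1,0.1,0],[0,0,1,-0.1,0.1,0],[0,0,1,-0.1,0.1,0]]]';  python3 -m handwheel '[[[0,0,0.5,0,0,0],[0,0,0.7,0,0,0]]]'
```

```text
t: 19.02
tool_pos: [616.2, -154.5, 43.3]
orientation: [3.141, -0.0, 0.426]
wrist_force: [0.3, 0.1, -3.4]
finger_gap: 27.9
t: 19.18
tool_pos: [616.4, -154.6, 43.1]
orientation: [3.141, -0.001, 0.425]
wrist_force: [-1.2, -0.2, 1.1]
finger_gap: 28.1
```

Contact: the weight has gone to the stand with no side force. Release.

```bash
python3 -m handwheel '[[[0,0,0.2,0,0,0],[0,0,0.2,0,0,0]]]'; python3 -m handwheel '[[[0,0,0,0,0,0],[0,0,0,0,0,0],[0,0,0,0,0,0]]]' 0.3
python3 -m handwheel '[[[0,0,-10,0,0,0],[0,0,-25,0,0,0],[0,0,-45,0,0,0],[0,0,-65,0,0,0],[0,0,-90,0,0,0]]]'
python3 -m handwheel '[[[0,0,-30,0,0,0],[0,0,-60,0,0,0],[0,0,-80,0,0,0],[0,0,-80,0,0,0]]]'
python3 - <<'E'
from h import *
c=ctrl.capture("wrist");cv2.imwrite("pics/w10.png",c["pixels"][:,:,::-1])
c=ctrl.capture("scene");cv2.imwrite("pics/s10.png",cv2.resize(c["pixels"][130:270,210:440,::-1],None,fx=3.4,fy=3.4,interpolation=2))
E
```

```text
t: 19.35
tool_pos: [616.4, -154.6, 43.1]
orientation: [3.141, -0.001, 0.425]
wrist_force: [-1.1, -0.3, -1.3]
finger_gap: 27.9
t: 19.6
tool_pos: [617.2, -154.6, 43.7]
orientation: [3.14, -0.002, 0.425]
wrist_force: [-0.4, -0.4, -0.3]
finger_gap: 55.5
t: 20.02
tool_pos: [616.7, -154.3, 134.8]
orientation: [3.141, -0.002, 0.426]
wrist_force: [0.2, -0.8, -0.6]
finger_gap: 55.6
t: 20.35
tool_pos: [620.1, -154.5, 221.9]
orientation: [3.134, -0.011, 0.426]
wrist_force: [0.6, 0.2, 0.6]
finger_gap: 55.8
```

View pics/w10.png

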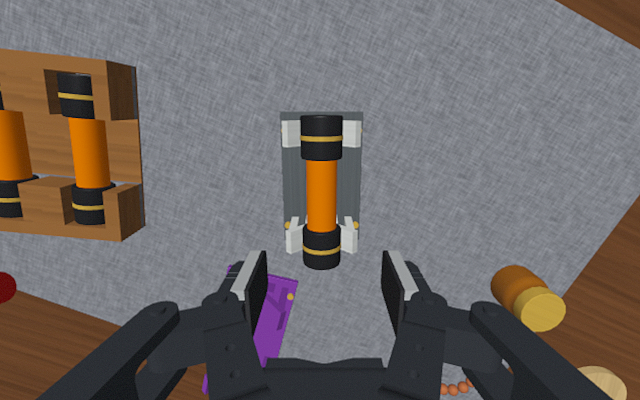

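View pics/s10.png

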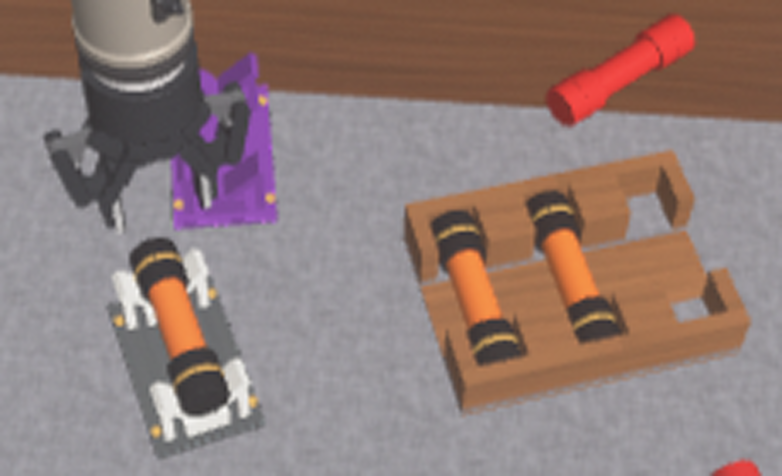

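```bash
python3 -m handwheel '[[[-40,0,0,0,0,0],[-80,0,0,0,0,0],[-110,0,0,0,0,0],[-130,0,0,0,0,0],[-140,0,0,0,0,0]]]'; python3 -m handwheel '[[[0,0,0,0,0,0],[0,0,0,0,0,0]]]'; python3 - <<'E'
from h import *
for n in("scene","top"):
    c=ctrl.capture(n);h=cv2.cvtColor(c["pixels"],cv2.COLOR_RGB2HSV)
    cv2.imwrite(f"pics/{n}_11.png",c["pixels"][:,:,::-1])
    m=(h[...,0]>3)&(h[...,0]<18)&(h[...,1]>(195 if n=="top" else 175))&(h[...,2]>160)
    for b in blobs(m,60):
        if b[1]<600: print(n,b[0].round(1),b[1],ray(c,b[0],30).round(1),"at60",ray(c,b[0],60).round(1),b[2][1])
f=lambda u,v,z:ray(ctrl.capture("scene"),(u/3.4+210-.35,v/3.4+130-.35),z)
a,b=f(157,257,79),f(198,373,79);print(a,b,(a+b)/2,np.degrees(np.arctan2(*(b-a)[1::-1])))
s=ctrl.observe();print(s["t"],s["tool_pos"],s["wrist_force"])
E
```

```text
t: 20.87
tool_pos: [485.8, -213.8, 214.6]
orientation: [3.14, -0.0, 0.422]
wrist_force: [-0.2, 0.1, 0.7]
finger_gap: 55.4
t: 21.03
tool_pos: [485.4, -213.7, 213.9]
orientation: [3.141, 0.001, 0.422]
wrist_force: [-0.8, 0.6, 0.5]
finger_gap: 55.5
scene [377.4 207.8] 169 [512.8 157.9  30. ] at60 [533.1 154.7  60. ] (20.716283798217773, 8.426962852478027)
scene [349.4 213.8] 161 [539.   78.9  30. ] at60 [558.7  77.8  60. ] (20.238574981689453, 7.905693054199219)
scene [480.2 238.8] 63 [593.5 438.2  30. ] at60 [611.8 427.9  60. ] (24.965051651000977, 3.0203464031219482)
top [377.4 163.8] 241 [ 620.8 -159.    30. ] at60 [ 615.1 -155.2   60. ] (25.98160743713379, 9.28912353515625)
top [290.3 188.4] 252 [549.6  80.5  30. ] at60 [545.4  79.2  60. ] (25.716163635253906, 10.337727546691895)
top [261.  197.8] 253 [522.7 159.9  30. ] at60 [519.1 156.8  60. ] (25.61444854736328, 10.11928653717041)
[ 562.76870855 -178.06913555   79.        ] [ 666.48365741 -131.71950508   79.        ] [ 614.62618298 -154.89432032   79.        ] 24.07960056382383
21.2333 [ 487.17030684 -212.64115446  214.46402399] [ 0.11926857 -0.1638696  -0.54852264]
```

View pics/top_11.png

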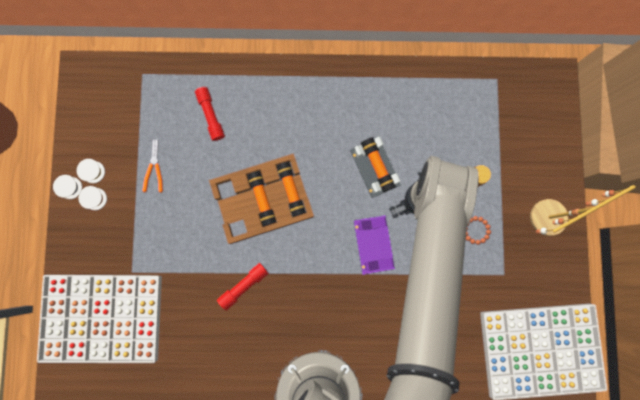

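View pics/scene_11.png

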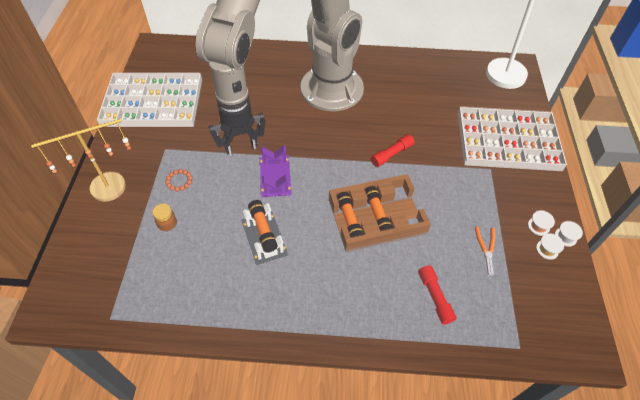

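```bash
python3 -c "
from rig import ctrl
print(ctrl.job_done())"
```

```text
the job is handed in; nothing more can be done
None
```

The heavy tube now lies across the two V rests of the grey stand, and I handed the job in at about 21 s. I weighed each tube by lifting it about 12 mm in its pocket. The middle one read about −1.7 N and the one nearest the stand about −1.4 N, so both are light and went back down. The third, farthest from the stand, read about −5.2 N. I lifted that one straight up, carried it level, lowered it until its weight came off the gripper, and let go.

- **Placing:** the laid tube's centre came out at about (615, −155), within about 1 mm of the measured stand centre (615.2, −154.5). Its axis is about 24.1° against 24.3° for the stand.
- **Light tubes:** both look flush in their pockets. In the top view their positions match those at the start to about 1 mm. The scene view gave them about 10 mm nearer the base along x. I put that down to the slanted view, and only the top view has a matching reading from the start.
- **Bystanders:** the pliers, jar and bangle look unmoved in the last pictures, by eye only, and the arm stands clear of everything.
- **Forces:** the largest single wrist force component I saw was about 11 N, when a light tube touched its pocket floor.

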